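# Shut the diya tray and drop its latch bar into the keeper

## Robot

A 6-joint arm with a two-finger parallel gripper is mounted at the origin on the work surface. World frame = base frame: x ahead of the robot, y to its left, z up, the work surface at z = 0. Lengths are in mm, angles in rad, forces in N, time in s.
With the tool pointing down it reaches from about 350 to 975 mm from the base axis. Payload 17.4 kg.
Tool frame: the origin (TCP) lies at the very end of the fingers, on their centre line; the grasp point (between the pads) lies 19 mm behind it; z points along the fingers, y is the line along which they close (so a half turn about z gives the same grasp; the last joint's range is limited). The gripper opens to 85 mm and grips with 20 to 120 N. Pads are 22 mm wide; open, the fingers measure 114 mm over their backs; the gripper's body (76 mm by 85 mm) begins 54 mm behind the grasp point. The pads swing forward as they close: fully open they stand 13 mm farther back than shut.
Start: joints at [-1.227, 0.116, 1.442, -0, 1.584, -0.038], TCP at [251.491, -626.406, 231.303] pointing down, gripper open.
Joint ranges: [-2.83, 2.83], [-0.83, 2.19], [0.07, 2.5], [-1.14, 4.28], [0.01, 3], [-2.97, 2.97]. Speed limits (rad/s): [1.89, 1.89, 2.22, 3.14, 3.14, 3.14].

## Interface

Orientations are given as a rotation vector (axis times angle).
In Python, from bench import * gives the robot as it stands. Calls block until the motion is done:
- move_pose(position, orientation): joint-space move of the TCP to a pose.
- move_linear(position, ori=None, speed=150): straight line of the TCP; ori=None keeps the orientation; speed is the mean speed in mm/s.
- movej(angles): joint-space move.
- gripper_open() and grasp(grasp_force=None): open the fingers fully, or close them until they stop; grasp_force is the grip in N (None keeps the last).
- hold(seconds).
- ik(position, orientation): joint angles nearest the present ones, or None.
- observe(): the state.
- camera(name): name is "scene" or "top"; returns the picture (480x640x3 uint8, blue, green, red); there is no depth.
- camera_params(name): a dict with "K" (3x3 intrinsics, pixels), "eye" and "attitude" of the camera in the world. Camera axes: x right, y down, z forward; pixel columns grow to the right and rows downward; lengths in mm; the calibration is good to about 2 mm. A picture is of the moment at which its call begins. camera_params takes no time and is no camera call.
A pose or a line that the arm cannot do raises IKError and nothing moves.
- sign_off(): hands the job in; it is judged then, once.
The state is a dict: "t": time; "joint_pos": joint angles; "qvel": joint speeds; "effort": joint torques, N m; "tcp_pos": TCP position; "tool_rot": TCP orientation; "force": force on the tool from outside, world axes, zero at the start; "ft_torque": the same for the moment, N m; "finger_gap": finger opening in mm; "grasp_force": force on a finger pad.
Only numpy, scipy, OpenCV 4.12 (cv2) and the standard library are available. Lean on these libraries where they do the work, as an engineer would, in place of code of your own. Each camera call takes 0.05 s, during which the arm holds its last target. There are 200 camera calls.

## Task

The sliding tray of the acrylic diya stand is part way out. Take the latch bar by its red tab, lift it over the front lip of the steel keeper, slide the tray in and let the bar drop fully down into the keeper's notch, then let go. The notched plate can be clamped about a centimetre nearer or farther, so feel for the notch with a light hand, never forcing the bar or the gripper against the keeper (stay well under 20 N), and leave the diyas, the bowl and the jar as they stand.

Things in the scene. Friction and masses are not known exactly. Their poses are not given: they have to be found in the camera images.
- stand: clear acrylic diya stand, fixed to the desk, 160 deep (own x) x 240 wide (own y). Origin: centre of its underside, on the desk. Own +x runs from its front to its back, the way the tray slides in; z up. Front edge at x -80. Lower tier top 76 high, upper tier (back 60 mm only) 110 high
- tray (a joint): travel of the wooden tray that slides in under the lower tier, m: 0 fully out, end stop 0.086. Stays where left; about 1 N moves it. Its front panel (8 thick, 220 wide, top edge 88 above the desk) has its middle plane at stand x = -161 mm + travel
- latch (a joint): angle of the brass gravity latch bar, rad: 0 level (lowest, on its own stop), positive with its nose lifted, to 0.6. Bar 10 thick (stand x), 14 tall, about 250 g, lies along stand y in front of the panel, centre plane at stand x = -173 mm + tray travel, nose end at stand y -165, beyond the stand's right side. Falls by its own weight
- hinge (a point): hinge of the latch bar on the tray panel, on the bar's centre line: stand y +20, 72 mm above the desk; the bar turns about an axis along stand x
- tab (a point): grip point on the red upright tab on the bar, 14 thick (stand x) x 24 (stand y), its top 20 mm above this point. Point is 100 mm from the hinge towards the nose, 50 above the bar's centre line: 122 above the desk when level; panel top is 34 below. Grip from above, fingers closing along stand x. Raising it turns the bar; pushing it along stand x moves the tray
- keeper: black keeper bracket fixed at the stand's right side (stand x -107, y -146), origin on the desk under its centre, axes as the stand's. It carries a steel notched plate 22 wide (y) that catches the bar's nose. The plate is clamped up to 12 mm either way along x from nominal, which no reading shows: feel for it
- notch_nominal (a point): nominal notch centre on the keeper, 65 mm above the desk, at the underside of the level bar; fixed to the bracket, so the true notch is up to 12 mm off along stand x. True notch: 12 mm wide in x; the bar centre meets it at tray travel 0.066 +/- 0.012, then falls level with 1 mm play either way
- lip_nominal (a point): nominal top middle of the keeper's lip, 79 mm above the desk, 24 thick in x, in front of the notch; moves with the plate (not measured). The bar passes over it at 0.10 rad and rests on it at about 0.09; at travel 0.050 it rests on the lip wherever the plate is. Behind the notch is a back wall 24 thick, top 88 mm; 0.16 rad clears it
- diya_1: blue loose ceramic diya (small oil-lamp dish), 56 mm across, 22 mm tall (wick to 31), standing on the stand's upper tier; origin centre of its underside. Leave alone
- diya_2: terracotta loose ceramic diya (small oil-lamp dish), 56 mm across, 22 mm tall (wick to 31), standing on the stand's upper tier; origin centre of its underside. Leave alone
- bowl: loose steel bowl on the desk left of the stand, 110 mm across, 45 mm tall; origin centre of its underside. Leave alone
- jar: loose white plastic jar with twist cap on the desk right of the stand, 60 mm across, 90 mm tall; origin centre of its underside. Leave alone

How it is judged:
By the outcome, as a careful person would: the job done as asked, in the order asked, and still so for the second after the job is handed in, with the robot touching nothing.
It also fails if it takes over 43 s, if anything falls off the work surface, if the arm or the gripper's body presses on something with over 40 N, if the wrist force passes 120 N, or if a joint passes its speed limit or range.

## Working session

There is one attempt and no reset: what is moved stays moved. The work goes in short steps, each a Python script; the robot and the scene stay as the last script left them, time stands still between calls to the robot, and variables do not carry over. Pictures are saved under pics/ and viewed, at most 10 in all, crops included, and the job is handed in when it is done.

```bash
mkdir -p pics; ls; python3 - <<'E'
from bench import *
import cv2
for n in("scene","top"):
    cv2.imwrite(f"pics/{n}0.png",camera(n)); p=camera_params(n); print(n,p)
s=observe(); print(s)
E
```

```text
pics
scene {'K': array([[587.86115652,   0.        , 323.02478309],
       [  0.        , 587.86115652, 240.34630284],
       [  0.        ,   0.        ,   1.        ]]), 'eye': array([1388.92722245,  167.83756188,  956.5841555 ]), 'attitude': array([-1.67493277, -1.93558222,  0.7186131 ])}
top {'K': array([[440.52002344,   0.        , 324.87458343],
       [  0.        , 440.52002344, 242.97217743],
       [  0.        ,   0.        ,   1.        ]]), 'eye': array([452.6465143 ,  57.24459403, 850.40873938]), 'attitude': array([-2.02560569,  2.20401614, -0.23136193])}
{'t': 0.1, 'joint_pos': array([-1.22678722e+00,  1.16397786e-01,  1.44216946e+00, -8.85336584e-06,
        1.58397549e+00, -3.77436231e-02]), 'qvel': array([ 0.00060562, -0.00039147, -0.00246093, -0.00045836,  0.00176045,
       -0.00048793]), 'effort': array([ 2.67142976e-03, -7.33668280e+01, -6.33790970e+01,  9.84356916e-06,
        5.37270389e-03, -2.69892575e-05]), 'tcp_pos': array([ 251.44127457, -626.25100518,  230.68112828]), 'tool_rot': array([-3.08361558e+00, -5.95843063e-01,  2.41313809e-04]), 'force': array([ 0.80136062, -0.42053863, -0.12782455]), 'ft_torque': array([-0.04881064, -0.01415964,  0.00944209]), 'grasp_force': 0.0, 'finger_gap': 85.36189085165064}
```

View pics/scene0.png

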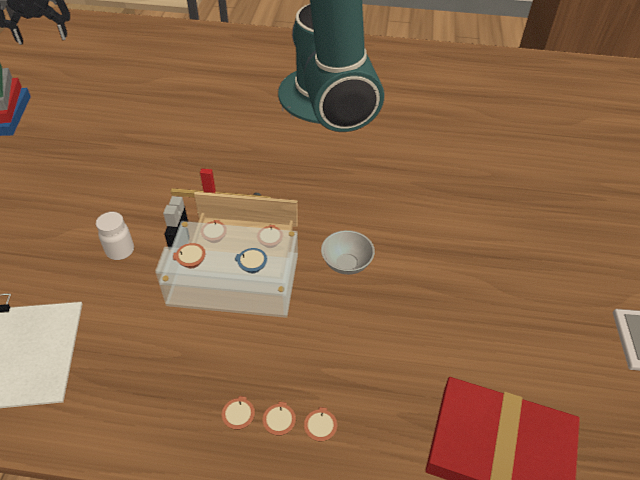

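View pics/top0.png

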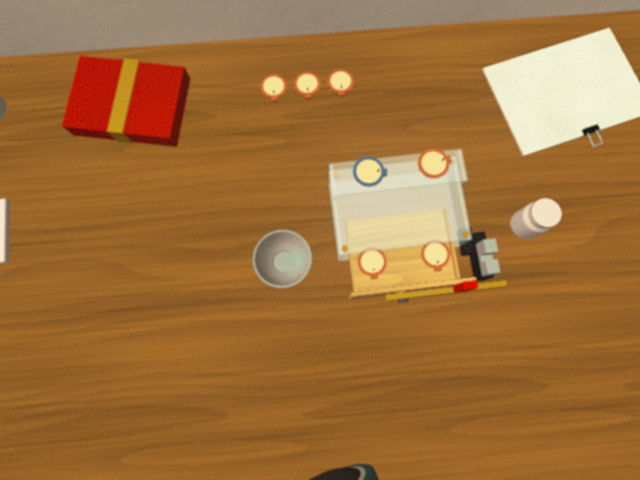

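The scene view shows the stand around (230,250), with the red tab at (208,180). In the top view the tab is at (465,286), the bar runs from (388,297) to (506,284), and the keeper is near (484,256). I'll crop both for precise points.

```bash
python3 - <<'E'
import cv2
a=cv2.imread("pics/top0.png")[140:310,320:520]; cv2.imwrite("pics/topc.png",cv2.resize(a,None,fx=4,fy=3.5,interpolation=2) if 0 else cv2.resize(a,(700,595),interpolation=2))
a=cv2.imread("pics/scene0.png")[160:325,150:310]; cv2.imwrite("pics/scc.png",cv2.resize(a,(560,578),interpolation=2))
E
```

```text
(no output)
```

View pics/topc.png

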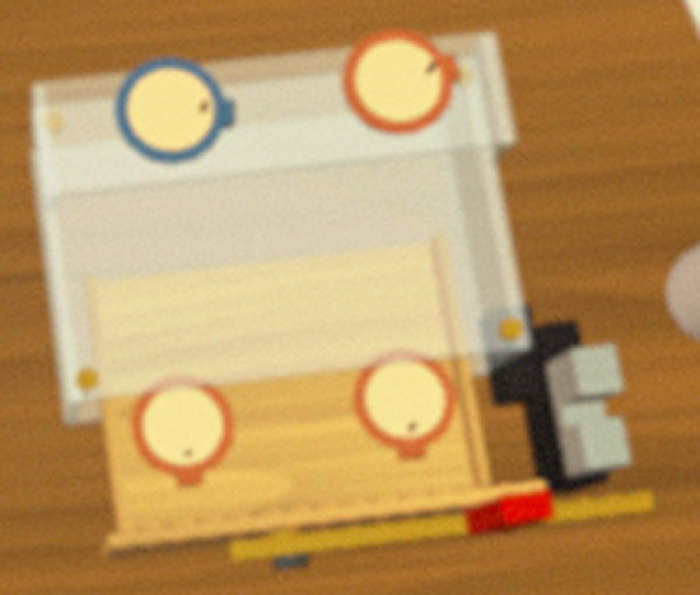

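View pics/scc.png

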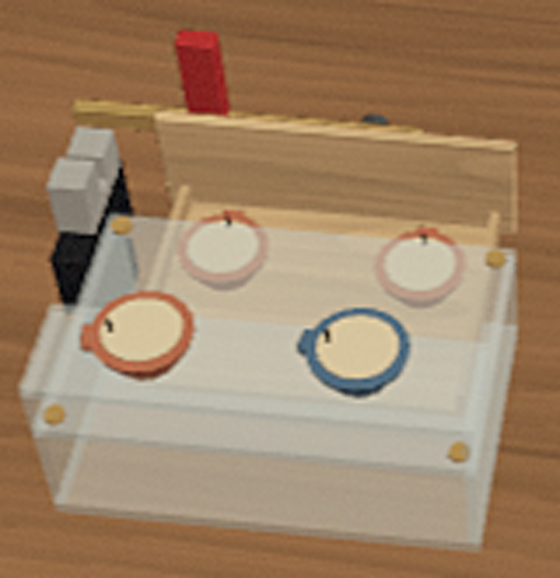

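The top crop shows the stand's corners, the panel's top edge, the tab top at about (527,508) and the nose at (652,501). The bar is level and still in front of the lip. Next I fit the stand pose and travel from both views.

```bash
cat > fit.py <<'E'
from bench import *
import numpy as np
from scipy.optimize import least_squares
from scipy.spatial.transform import Rotation as R
def proj(n,P):
    c=camera_params(n); q=R.from_rotvec(c["attitude"]).inv().apply(P-c["eye"]); q=q@c["K"].T
    return q[:,:2]/q[:,2:]
# (stand x, y, z, moves with tray, crop u, v)
top=np.array([(80,120,110,0,33,83),(80,-120,110,0,495,33),(20,-120,110,0,515,142),(20,120,110,0,33,150),
 (-165,110,88,1,108,549),(-161,-110,88,1,548,485),(-173,-80,142,1,527,508),(-173,-165,79,1,652,501)],float)
sc=np.array([(-173,-80,142,1,197,38),(-173,-165,76,1,76,110),(-161,-110,88,1,160,116),(-161,110,88,1,517,145),
 (80,-120,0,0,58,507),(80,120,0,0,472,548),(-80,-120,76,0,105,217),(-80,120,76,0,515,252)],float)
def world(p,A):
    X=A[:,:3].copy(); X[:,0]+=A[:,3]*p[3]
    return R.from_euler("z",p[2]).apply(X)+[p[0],p[1],0]
def res(p):
    return np.r_[(proj("top",world(p,top))-(top[:,4:]/3.5+[320,140])).ravel(),(proj("scene",world(p,sc))-(sc[:,4:]/3.5+[150,160])).ravel()]
if __name__=="__main__":
    for y in(0,.1,-.1):
        f=least_squares(res,[560,-80,y,20],loss="soft_l1"); print(f.x,f.cost)
    print(res(f.x).reshape(-1,2).round(1))
    print(world(f.x,np.array([[-173,-80,122,1.],[-173,-80,122,0],[-107,-146,0,0]])))
E
python3 fit.py
```

```text
[ 6.77587397e+02 -9.87379706e+01  2.85702272e-02  6.80421493e+00] 25.988836475390105
[ 6.77587399e+02 -9.87379706e+01  2.85702278e-02  6.80421174e+00] 25.988836475391064
[ 6.77587396e+02 -9.87379707e+01  2.85702254e-02  6.80421807e+00] 25.988836475392034
[[-0.6 -1.4]
 [-0.2 -1.2]
 [ 0.1 -0.9]
 [ 3.3 11.4]
 [-0.6 -1.2]
 [-1.1  0.5]
 [-0.9 -0.8]
 [-0.5 -0.1]
 [-0.3 -1.4]
 [-0.4 -2.3]
 [-1.6 -2. ]
 [-0.9 -1.1]
 [-1.1 -0.2]
 [ 1.1  0.3]
 [ 1.  -2.3]
 [-0.4 -1.6]]
[[ 513.74474546 -183.45292758  122.        ]
 [ 506.9433042  -183.64729917  122.        ]
 [ 574.80174788 -247.73498614    0.        ]]
```

```bash
sed -i 's/,(20,120,110,0,33,150)//' fit.py; python3 fit.py; python3 - <<'E'
from bench import *
from scipy.spatial.transform import Rotation as R
import numpy as np
for yaw in(.03,.08):
  for s in(1,-1):
    o=(R.from_euler("z",yaw+s*np.pi/2)*R.from_rotvec([np.pi,0,0])).as_rotvec()
    print(yaw,s,ik([514,-183,200],o),ik([580,-183,105],o))
E
```

```text
[ 6.76720030e+02 -9.88618421e+01  2.98076425e-02  7.54465598e+00] 12.811527029912035
[ 6.76720032e+02 -9.88618422e+01  2.98076424e-02  7.54465306e+00] 12.811527029909897
[ 6.76720031e+02 -9.88618423e+01  2.98076391e-02  7.54465534e+00] 12.811527029910721
[[-0.6 -0.8]
 [-0.1 -0.8]
 [ 0.2 -0.5]
 [-0.4 -1. ]
 [-1.   0.5]
 [-0.7 -0.8]
 [-0.3 -0.2]
 [-0.5 -1.5]
 [-0.6 -2.3]
 [-1.8 -2. ]
 [-1.  -1.2]
 [-0.9 -0.5]
 [ 1.2 -0.1]
 [ 1.  -2.5]
 [-0.4 -1.9]]
[[ 513.7224421  -183.75740806  122.        ]
 [ 506.18113821 -183.98226312  122.        ]
 [ 574.11883291 -247.98593208    0.        ]]
0.03 1 [-0.38879175 -0.15783769  1.7617374   0.          1.53769294 -0.41879175] [-0.34757163  0.03405966  1.73559012  0.          1.37194288 -0.37757163]
0.03 -1 [-3.88791752e-01 -1.57837685e-01  1.76173740e+00 -4.44089210e-16
  1.53769294e+00  2.72280090e+00] [-3.47571632e-01  3.40596591e-02  1.73559012e+00 -4.44089210e-16
  1.37194288e+00  2.76402102e+00]
0.08 1 [-0.38879175 -0.15783769  1.7617374   0.          1.53769294 -0.46879175] [-0.34757163  0.03405966  1.73559012  0.          1.37194288 -0.42757163]
0.08 -1 [-3.88791752e-01 -1.57837685e-01  1.76173740e+00 -4.44089210e-16
  1.53769294e+00  2.67280090e+00] [-3.47571632e-01  3.40596591e-02  1.73559012e+00 -4.44089210e-16
  1.37194288e+00  2.71402102e+00]
```

```bash
cat > rob.py <<'E'
from bench import *
import numpy as np, cv2
from scipy.spatial.transform import Rotation as R
YAW=.030
RZ=R.from_euler("z",YAW); EX=RZ.apply([1,0,0])
BASE=RZ*R.from_euler("z",np.pi/2)*R.from_rotvec([np.pi,0,0])
def ori(th): return (RZ*R.from_rotvec([-th,0,0])*BASE.__class__.identity()*RZ.inv()*BASE).as_rotvec()
# TCP in hinge frame at th=0: 100 toward nose, z offset h; world pose for travel shift dx from grasp pose p0
def pose(p0,dx,th,h):
    v=R.from_rotvec([-th,0,0]).apply([0,-100,h])-[0,-100,h]
    return np.asarray(p0)+dx*EX+RZ.apply(v), ori(th)
E
python3 - <<'E'
from rob import *
p=np.array([513.7,-183.7,0])
move_pose(p+[0,0,215],ori(0)); print(observe()["t"])
move_linear(p+[0,0,104],speed=120)
s=observe(); print(s["t"],s["force"],s["tcp_pos"])
grasp(25); hold(.2)
s=observe(); print(s["t"],s["force"],s["ft_torque"],s["tcp_pos"],s["finger_gap"],s["grasp_force"])
cv2.imwrite("pics/g_t.png",cv2.resize(camera("top")[140:310,320:520],(700,595)))
a=camera("scene")[130:280,140:310];cv2.imwrite("pics/g_s.png",cv2.resize(a,(680,600)))
E
```

```text
1.9667
3.0417 [ 0.13567153 -0.21042847  0.21881751] [ 514.07400536 -183.87077766  104.86991774]
3.8833 [-0.8947337  -0.16595623  3.97420504] [ 0.06485563 -0.02935763  0.19734317] [ 513.78283372 -183.7038232   104.15315368] 13.60621190914966 28.69720995426178
```

View pics/g_s.png

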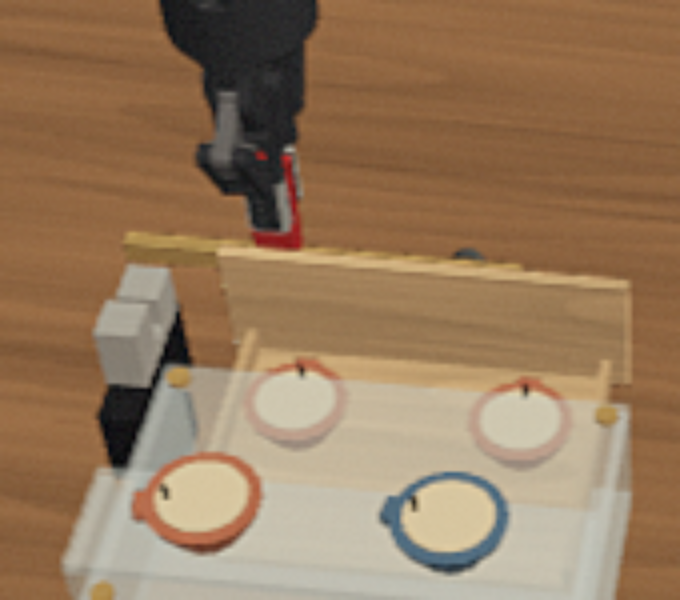

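The fingers hold the tab between the pads (gap 13.6 mm), slightly toward the nose side, and nothing else has moved. Now I lift the bar and slide to about 0.047 travel at 0.12 rad, which is above the lip and below the top of the back wall.

```bash
python3 - <<'E'
from rob import *
p0=np.array([513.7,-183.7,104.]);h=32
def rep(m):
    s=observe(); print(m,round(s["t"],2),s["force"].round(1),s["ft_torque"].round(2),s["tcp_pos"].round(1),round(s["finger_gap"],1)); return s
for th in(.03,.06,.09,.12):
    move_linear(*pose(p0,0,th,h),speed=40); s=rep(th)
    if np.linalg.norm(s["force"])>14: print("stop");break
else:
    for dx in(10,20,30,40):
        move_linear(*pose(p0,dx,.12,h),speed=40); s=rep(dx)
        if np.linalg.norm(s["force"])>14: print("stop");break
cv2.imwrite("pics/l_s.png",cv2.resize(camera("scene")[130:280,140:310],(680,600)))
E
```

```text
0.03 4.23 [ 0.2 -3.9 -0.2] [-0.69 -0.05  0.15] [ 513.6 -182.8  107. ] 14.0
0.06 4.48 [ 0.4 -4.3 -0.7] [-0.77 -0.01  0.17] [ 513.6 -181.7  109.9] 13.6
0.09 4.73 [ 0.8 -4.8 -0.7] [-0.82 -0.02  0.15] [ 513.6 -180.5  112.8] 13.4
0.12 4.98 [-0.8 -4.7 -1.8] [-0.89 -0.07  0.2 ] [ 513.6 -179.1  115.7] 13.7
10 5.38 [ 1.5 -3.4 -2.2] [-0.55 -0.26  0.28] [ 523.7 -178.9  115.6] 13.6
20 5.78 [ 1.2 -3.5 -1.6] [-0.47 -0.27  0.25] [ 533.8 -178.5  115.7] 14.0
30 6.18 [ 0.8 -2.2 -3.1] [-0.34 -0.18  0.22] [ 543.8 -178.2  115.6] 13.7
40 6.58 [ 1.3 -0.9 -3.8] [-0.15 -0.26  0.23] [ 553.8 -177.8  115.6] 13.3
```

View pics/l_s.png

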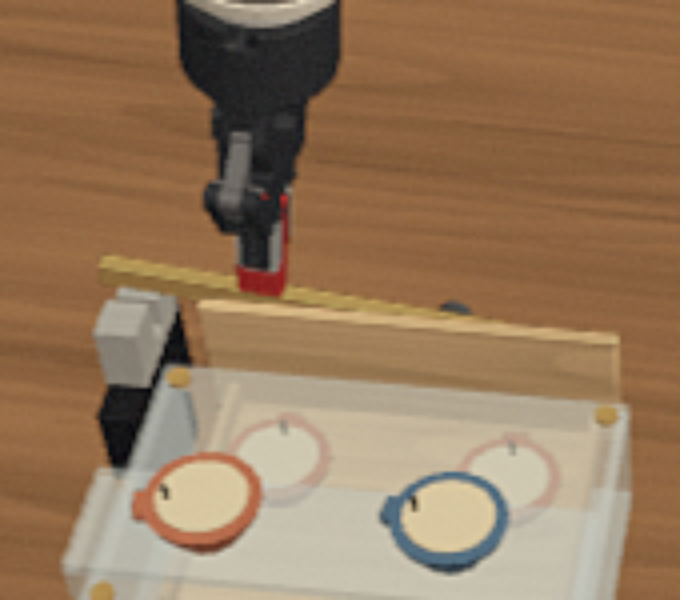

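The bar is lifted with the nose above the lip, and the tray follows with low forces. Next I feel for the notch's back wall in small steps.

```bash
python3 - <<'E'
from rob import *
p0=np.array([513.7,-183.7,104.]);h=32
dx=40.;log=[];hit=0
while dx<74:
    dx+=.75; move_linear(*pose(p0,dx,.12,h),speed=15); s=observe()
    fx=s["force"]@EX; log.append((dx,round(fx,1),round(s["ft_torque"][2],2),round(s["ft_torque"][1],2)))
    if fx<-5 or np.linalg.norm(s["force"])>12: hit=1;break
print(hit,s["t"],s["force"].round(1),s["tcp_pos"]); print(*log[-50:],sep="\n")
E
```

```text
1 11.1333 [-12.6   6.1  -2.4] [ 566.04746749 -177.49167114  115.60357214]
(40.75, np.float64(0.5), np.float64(0.24), np.float64(-0.13))
(41.5, np.float64(-0.1), np.float64(0.19), np.float64(0.01))
(42.25, np.float64(-0.3), np.float64(0.22), np.float64(-0.05))
(43.0, np.float64(-0.2), np.float64(0.2), np.float64(-0.08))
(43.75, np.float64(0.0), np.float64(0.22), np.float64(-0.08))
(44.5, np.float64(0.4), np.float64(0.19), np.float64(-0.02))
(45.25, np.float64(1.2), np.float64(0.23), np.float64(-0.09))
(46.0, np.float64(-0.1), np.float64(0.2), np.float64(-0.1))
(46.75, np.float64(0.3), np.float64(0.18), np.float64(-0.05))
(47.5, np.float64(-0.1), np.float64(0.25), np.float64(0.0))
(48.25, np.float64(-0.2), np.float64(0.19), np.float64(-0.02))
(49.0, np.float64(0.9), np.float64(0.21), np.float64(-0.01))
(49.75, np.float64(-0.1), np.float64(0.2), np.float64(-0.02))
(50.5, np.float64(-0.1), np.float64(0.26), np.float64(-0.06))
(51.25, np.float64(0.8), np.float64(0.18), np.float64(-0.05))
(52.0, np.float64(0.5), np.float64(0.26), np.float64(-0.05))
(52.75, np.float64(-4.9), np.float64(0.17), np.float64(0.66))
(53.5, np.float64(-12.4), np.float64(0.03), np.float64(1.58))
```

The wall contact is clear at dx ≈ 52.3, so the notch centre is near 51.3. I back off to there and lower gently.

```bash
python3 - <<'E'
from rob import *
p0=np.array([513.7,-183.7,104.]);h=32
move_linear(*pose(p0,51.2,.12,h),speed=15)
def rep(m):
    s=observe(); print(m,round(s["t"],2),s["force"].round(1),s["ft_torque"].round(2),s["tcp_pos"].round(1)); return s
s=rep("back")
for th in np.r_[.11:.005:-.01]:
    move_linear(*pose(p0,51.2,th,h),speed=20); s=rep(round(th,3))
    if np.linalg.norm(s["force"])>10: print("stop");break
cv2.imwrite("pics/d_s.png",cv2.resize(camera("scene")[130:280,140:310],(680,600)))
E
```

```text
back 11.43 [-1.1  5.2 -8. ] [0.89 0.04 0.16] [ 564.6 -177.5  115.7]
0.11 11.68 [-0.5  7.  -7.6] [0.96 0.06 0.27] [ 564.7 -178.   114.6]
stop
```

View pics/d_s.png

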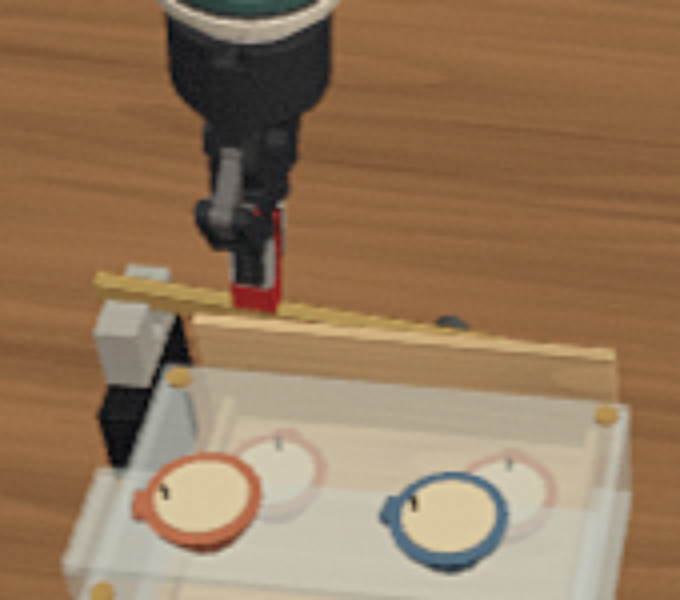

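The bar sits between the lip and the back wall, over the notch. The stop came from grip strain toward the hinge (+y), not from the keeper. I'll ease the hand along y and keep lowering.

```bash
python3 - <<'E'
from rob import *
p0=np.array([513.7,-183.7,104.]);h=32
EY=RZ.apply([0,1,0]); oy=0.; th=.11
for k in range(40):
    s=observe(); f=s["force"]; fx,fy=f@EX,f@EY
    print(round(s["t"],2),round(th,3),round(oy,2),f.round(1),s["ft_torque"].round(2),s["tcp_pos"].round(1))
    if abs(fx)>6 or f[2]>5: print("stop");break
    oy+=np.clip(.12*fy,-.5,.5)
    if np.linalg.norm(f)<9: th-=.01
    if th<.005: break
    move_linear(*pose(p0+oy*EY,51.2,th,h),speed=20)
E
```

```text
11.73 0.11 0.0 [-1.1  5.7 -7.6] [0.91 0.05 0.26] [ 564.8 -178.   114.7]
11.98 0.11 0.5 [-1.8  2.1 -7.3] [0.18 0.03 0.2 ] [ 564.8 -177.7  114.9]
12.23 0.1 0.76 [ 0.3 -1.5 -4.5] [-0.2  -0.05  0.21] [ 564.9 -178.1  114. ]
12.48 0.09 0.58 [ 1.5 -1.4 -3.3] [-0.36 -0.13  0.2 ] [ 564.9 -178.6  113. ]
12.73 0.08 0.4 [ 0.3 -0.6 -2.5] [-0.34 -0.14  0.25] [ 564.9 -179.   112. ]
12.98 0.07 0.33 [ 1.  -1.8 -2.8] [-0.34 -0.17  0.21] [ 564.8 -179.4  111. ]
13.23 0.06 0.11 [ 0.1  0.4 -3.8] [-0.05 -0.16  0.21] [ 564.8 -179.9  109.9]
13.48 0.05 0.16 [-0.   0.3 -1.9] [-0.   -0.12  0.23] [ 564.8 -180.3  108.9]
13.73 0.04 0.2 [ 0.3 -0.8 -1.8] [-0.05 -0.14  0.25] [ 564.8 -180.7  107.9]
13.98 0.03 0.11 [ 1.  -0.5 -3.1] [ 0.07 -0.09  0.29] [ 564.9 -181.   106.9]
14.23 0.02 0.04 [ 0.7  0.2 -2.5] [ 0.24 -0.08  0.21] [ 564.8 -181.4  105.9]
14.48 0.01 0.06 [ 0.2  1.9 -3. ] [ 0.34 -0.09  0.2 ] [ 564.8 -181.8  104.9]
```

The bar has dropped well below lip level with tiny forces. I release and retreat.

```bash
python3 - <<'E'
from rob import *
gripper_open(); hold(.3); s=observe(); print(s["t"],s["force"].round(1),s["finger_gap"])
p=s["tcp_pos"]; move_linear(p+[0,0,110],speed=120); move_linear(p+[-60,-130,150],speed=200)
hold(.3); s=observe(); print(s["t"],s["force"].round(1))
a=cv2.resize(camera("scene")[150:280,140:310],(400,306)); b=cv2.resize(camera("top")[140:310,320:520],(360,306))
cv2.imwrite("pics/end.png",np.hstack([a,b]))
E
```

```text
15.475 [-0.3  0.4 -0.7] 85.2120557317214
17.7333 [ 0.2 -0.4 -0.6]
```

View pics/end.png

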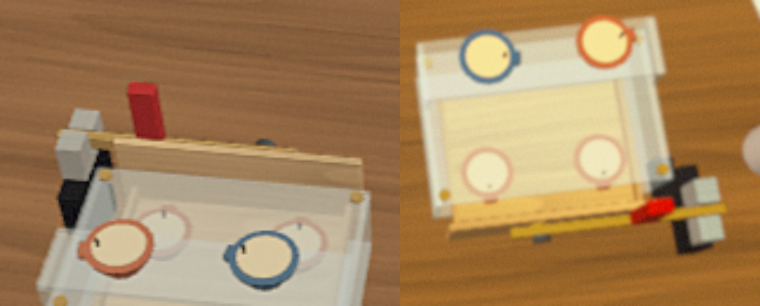

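The bar lies level in the notch between lip and wall (nose at left (65,133), top view (722,209)). The tab stands upright and free, and the diyas are undisturbed.

```bash
python3 -c "
from bench import *
print(sign_off())"
```

```text
the job is handed in; nothing more can be done
None
```

The tray is in, with the latch bar dropped level into the keeper's notch and released; the gripper is clear, the contact force read about 14 N at most, and the job was handed in at about 18 s.

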